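# Set the soldering fume cabinet's sash to its height clip

### The arm

A 6-joint arm with a two-finger parallel gripper is mounted at the origin on a cart in front of the work surface, level with it; the furniture and walls round the work are solid. World frame = base frame: x ahead of the robot, y to its left, z up, the work surface at z = 0. Lengths are in m, angles in rad, forces in N, time in s.
With the tool pointing down it reaches from about 0.375 to 0.9 m from the base axis. Payload 3.1 kg.
Tool frame: the origin (TCP) lies between the finger pads; the fingertips stand 19 mm ahead of it and the grasp point (between the pads) is the TCP; z points along the fingers, y is the line along which they close (so a half turn about z gives the same grasp; the last joint's range is limited). The gripper opens to 87 mm and grips with 3 to 60 N. Pads are 19 mm wide; open, the fingers measure 117 mm over their backs; the gripper's body (75 mm by 190 mm) begins 51 mm behind the grasp point.
Start: joints at [-1.446, 0.527, 1.433, -0, 1.181, -0.178], TCP at [0.187, -0.596, 0.242] pointing down, gripper open.
Joint ranges: [-3.08, 3.08], [-0.75, 2.2], [0.22, 2.44], [-1.43, 4.57], [0, 2.65], [-2.85, 2.85]. Speed limits (rad/s): [2.79, 2.79, 3.14, 3.14, 3.14, 3.14].

### API

Orientations are given as a unit quaternion [w, x, y, z].
In Python, from rig import sensors, cams, finish_job gives the robot as it stands. The module is installed in compiled form; this text tells all that it offers.
- The arm moves only by the tool step_arm, never from a script. Its argument "series" is a list of rows, each a list of 5 numbers: the shift along the tool's x, y, z in mm, then the turn about the tool's z in rad, then the opening, from 0 (shut) to 1 (fully open). A call has 1 to 5 rows; each row shifts and turns the commanded pose from where the row before left it, along the tool's axes as they then stand; what a row does not reach is not made up. A row lasts 1/10 s, in which the tool goes at most 50 mm and 8.59 degrees, less where a joint would pass 70% of its speed; a pose out of reach is approached as far as the arm can. A call is refused whole if a number of a shift passes 50 or a number of a turn 0.15, either way. A call with a gripper value outside its range is refused whole. The fingers move at their own pace and stop on an object; the grip force is fixed at half the most. Time passes only in rows, so rows that do not move let the fingers close. It gives the time, the measured TCP pose, the force, the opening and the grip force at its end, in the units of the state.
- sensors.get_state(): the state, without advancing time (a new reading comes with each control period).
- cams.snapshot(name): name is "side" or "top" or "wrist"; returns a dict with "frame" (384x512x3 uint8, red, green, blue), "fx", "fy", "cx", "cy" (pixels), "dist_coeffs" ([k1, k2, p1, p2, k3] as OpenCV has them; the pictures are not rectified), "T" (4x4, takes a point from camera to world coordinates). Camera axes: x right, y down, z forward; pixel columns grow to the right and rows downward; lengths in m; the calibration is good to about 2 mm. A picture is of the moment at which its call begins. There is no depth.
- finish_job(): hands the job in; it is judged then, once.
The state is a dict: "time": time; "qpos": joint angles; "joint_velocities": joint speeds; "joint_efforts": joint torques, N m; "eef_pos": TCP position; "tool_rot": TCP orientation; "ft_force": force on the tool from outside, world axes, zero at the start; "ft_torque": the same for the moment, N m; "opening": finger opening in m; "grip_force": force on a finger pad.
Only numpy, scipy, OpenCV 4.12 (cv2) and the standard library are available. Lean on these libraries where they do the work, as an engineer would, in place of code of your own. Each camera call takes 0.05 s, during which the arm holds its last target. There are 200 camera calls.

### The job

Make the small fume cabinet ready for soldering: first switch its fan on by pressing down the raised far end of the rocker switch on the console, so that air is drawn before the cabinet is opened. Then put your fingertips beneath the lip of the sliding window and push the window up until the underside of the lip is level with the point of the height clip on the right-hand guide, and leave it standing there. Only press and push: grip nothing, and leave the clip and the tools, jars and phone about the cabinet where they are.

Things in the scene. Friction and masses are not known exactly. Their poses are not given: they have to be found in the camera images.
- cabinet: White bench fume cabinet, 280 wide, 270 deep, 390 high (guides to 485), fixed. Origin: on the desk, middle of its front; x into the cabinet, y to the worker's left, z up. The guides' front plane leans back 15 deg: from x=0 at the desk along (0.259, 0, 0.966). Before it a sill 22 high, x -50..0, and at its right end the grey fan console: x -86..0, y -270..-140, top z 42. Side channels 31 mm wide.
- rocker (a joint): Black rocker of the fan switch on top of the console, 38 wide (along the cabinet's y), 54 long, rocking about the cabinet's y. rad: 0 = off (near half level, far half raised), 0.28 = on (far half level, near half raised: end stop). Stays where it is left; takes about 3 to 4 N on the raised end.
- rocker_raised_end (a point): Point on the upper face of the rocker's far half, 19 mm beyond its axle, middle of its width: press here straight down; it sinks about 5 mm. When off it lies in the cabinet frame at about (-26, -218, 57) mm.
- sash (a joint): Sliding glass window in an aluminium frame, 256 wide, running in the two guides up the 15 degree slope. m: 0 = shut, 0.18 = highest; grows as it rises. Counterweighted, so it stays at any height; the guides' friction and any imbalance need about 3 to 6 N along the slope to move it.
- lip (a point): Finger lip of the window, 196 long, 15 thick (black strip on top), standing 32 mm out from the guides' front plane, 60 mm above the window's lower edge, free air below it down to the sill. Origin: middle of its length, on that plane, level with its underside. x into the cabinet (15 deg below level), z up the slope (the way it moves). Window shut: origin at (25, 0, 92) mm in the cabinet frame.
- lip_edge (a point): Middle of the lower front edge of the lip, 32 mm out from the front plane of the guides (same axes as lip): the fingers go beneath it from the front, pointing forward and down.
- clip (a joint): Height clip on the right guide. m: on the same scale as sash, so the lip's underside is level with the clip's point when both joints read the same. It is stiff (15 N) and is not to be moved.
- clip_point (a point): Tip of the dark steel height clip on the right guide: it points across at the window, 20 mm out from the guides' front plane, beside the lip's right end (cabinet y = -105 mm). The clip is 12 mm high and 28 wide, with an 18 mm steel screw head on its front, and stands up to 37 mm out. z of this point's frame runs up the slope.
- chassis: Opened phone chassis, 72x148x8, lying on the mat inside the cabinet behind the glass. Origin: middle of its underside. Leave alone.
- fine_tweezers: Steel tweezers, 16x132x8, lying on the desk in front of the cabinet. Leave alone.
- red_driver: Fine red-handled screwdriver, 144 long, 10 thick, lying on the desk in front of the cabinet. Leave alone.
- tin: Flat round tin, 60 across, 17 high, on the desk before the cabinet's left end. Leave alone.
- jar: Plastic jar with a screw cap, 52 across, 68 high, on the desk right of the console. Leave alone.
- small_jar: Small jar, 37 across, 39 high, on the desk in front of the console's right side. Leave alone.

How it is judged:
By the outcome, as a careful person would: the job done as asked, in the order asked, and still so for the second after the job is handed in, with the robot touching nothing.
It also fails if it takes over 48 s, if anything falls off the work surface, if the arm or the gripper's body presses on something with over 40 N, if the wrist force passes 120 N, or if a joint passes its speed limit or range.

## Working session

There is one attempt and no reset: what is moved stays moved. The work goes in short steps, Python scripts to look and compute and a tool call to move; the robot and the scene stay as the last step left them, time stands still between calls to the robot, and variables do not carry over. Pictures are saved under pics/ and viewed, at most 10 in all, crops included, and the job is handed in when it is done.

Besides the shell and the picture viewer there is one more tool, called after "Emit:" by a JSON object that holds its "name" and its "arguments", one argument or row to a line. step_arm: Moves the arm, as the interface text tells. Its arguments: {"type":"object","properties":{"series":{"type":"array"}},"required":["series"]}

```bash
mkdir -p pics
python3 - <<'E'
from rig import sensors,cams
import cv2,numpy as np,pickle
d={}
for n in("side","top"):
    s=cams.snapshot(n);d[n]=s
    print(n,s["fx"],s["fy"],s["cx"],s["cy"],s["dist_coeffs"],np.round(s["T"],3).tolist())
    cv2.imwrite(f"pics/{n}0.png",cv2.resize(s["frame"][:,:,::-1],(800,600),interpolation=cv2.INTER_CUBIC))
pickle.dump(d,open("d0.pkl","wb"))
print(sensors.get_state())
E
```

```text
side 498.8869231167304 498.8869231167304 253.5281373222149 200.18506218099714 [-0.21679455  0.          0.          0.          0.        ] [[0.988, -0.103, 0.118, 0.439], [-0.156, -0.574, 0.804, -0.848], [-0.015, -0.813, -0.583, 0.749], [0.0, 0.0, 0.0, 1.0]]
top 411.9785209406495 411.9785209406495 259.03571718464667 189.0422561940124 [-0.07833424  0.          0.          0.          0.        ] [[0.102, -0.971, 0.214, 0.372], [-0.995, -0.099, 0.026, 0.046], [-0.004, -0.215, -0.977, 0.997], [0.0, 0.0, 0.0, 1.0]]
{'time': 0.1, 'qpos': array([-1.44550159e+00,  5.28385692e-01,  1.43376966e+00, -2.65007331e-05,
        1.18138987e+00, -1.78500324e-01]), 'joint_velocities': array([ 0.00109459, -0.00266431, -0.00401644, -0.0002941 , -0.00148353,
       -0.00013199]), 'joint_efforts': array([-2.74386375e-04, -4.40986454e+01, -1.77151179e+01,  6.34759362e-02,
        5.33817674e-02, -4.65963251e-05]), 'eef_pos': array([ 0.18690724, -0.59574906,  0.24066321]), 'tool_rot': array([-9.76262674e-04,  9.88484500e-01,  1.51318999e-01,  1.37196484e-05]), 'ft_force': array([0.95711408, 0.0231181 , 0.28222425]), 'ft_torque': array([ 9.14067086e-03, -3.13761780e-05,  2.96423688e-02]), 'grip_force': 0.0, 'opening': 0.08694578411012503}
```

View pics/side0.png

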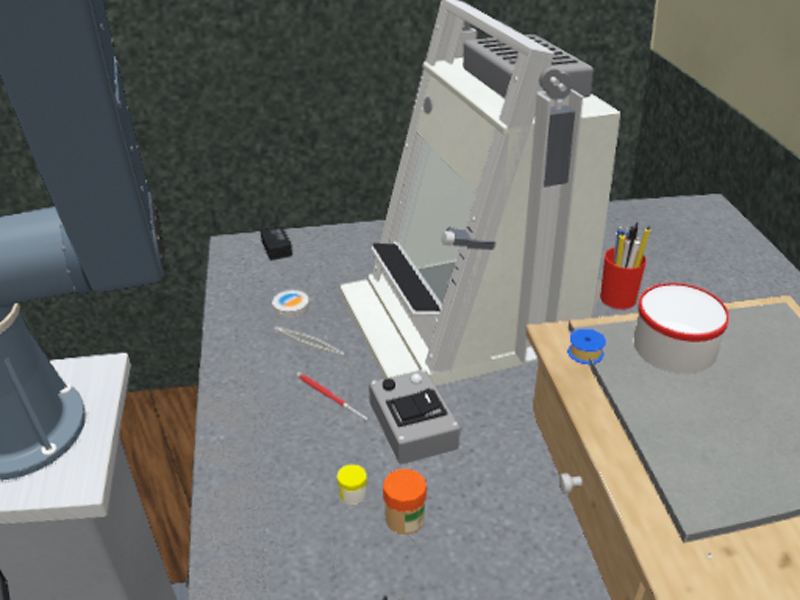

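View pics/top0.png

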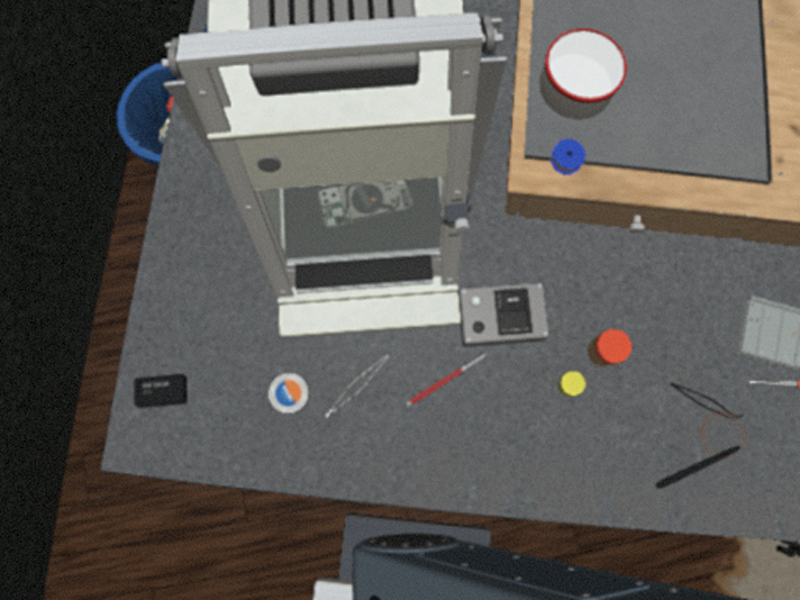

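Side view: the robot is at left, the lip's black strip runs (378,245)–(437,310), the clip is at (455–492,240), and the rocker is at (415,407). Top view: the sill is at (280–459,330), the console corners are at (461,290), (543,283), (548,338) and (468,345), the rocker is at (513,311), and the clip is at (456,214). Next I'll take enlarged crops for finer pixels.

Run:
```python
import cv2,numpy as np,pickle
d=pickle.load(open("d0.pkl","rb"))
t=d["top"]["frame"][120:230,165:365,::-1]; s=d["side"]["frame"][130:300,210:330,::-1]
cv2.imwrite("pics/ct.png",cv2.resize(t,None,fx=4,fy=4,interpolation=cv2.INTER_CUBIC))
cv2.imwrite("pics/cs.png",cv2.resize(s,None,fx=3.5,fy=3.5,interpolation=cv2.INTER_CUBIC))
```

```text
(no output)
```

View pics/ct.png

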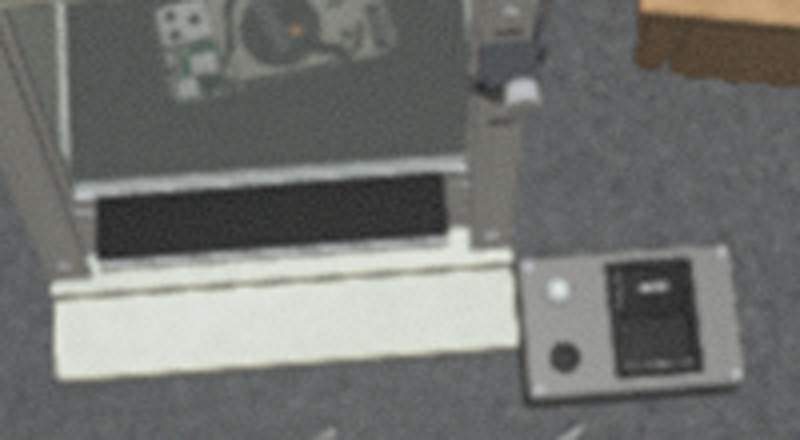

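View pics/cs.png

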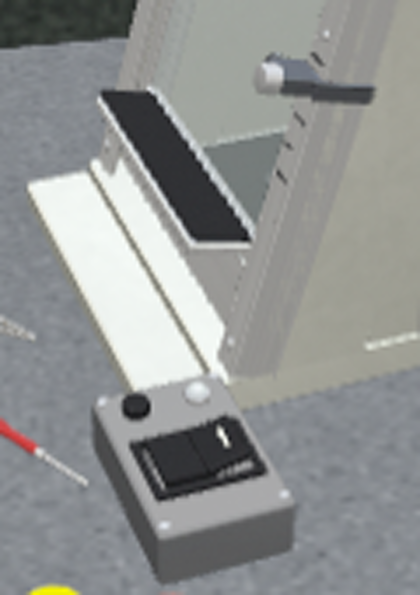

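The top crop gives the console top corners (523,262), (730,247), (743,380), (529,398), the sill front edge (57,378)–(518,346), the clip tip near (474,86) and the screw head at (523,92). The side crop gives the screw head at (267,78) and the lip edge (98,95)–(192,245).

```bash
cat > h.py <<'E'
import cv2,numpy as np,pickle
from scipy.spatial.transform import Rotation as R
def ray(s,p):
    K=np.array([[s["fx"],0,s["cx"]],[0,s["fy"],s["cy"]],[0,0,1]])
    u=cv2.undistortPoints(np.array([[p]],float),K,np.array(s["dist_coeffs"]))[0,0]
    T=np.array(s["T"]); return T[:3,3],T[:3,:3]@np.array([u[0],u[1],1.])
def onz(s,p,z):
    o,v=ray(s,p); return o+v*(z-o[2])/v[2]
def tri(r1,r2):
    (a,u),(b,v)=r1,r2; k=np.linalg.lstsq(np.c_[u,-v],b-a,rcond=None)[0]
    P,Q=a+u*k[0],b+v*k[1]; return (P+Q)/2,np.linalg.norm(P-Q)
def proj(s,P):
    K=np.array([[s["fx"],0,s["cx"]],[0,s["fy"],s["cy"]],[0,0,1]]);W=np.linalg.inv(s["T"])
    return cv2.projectPoints(np.array(P,float).reshape(-1,3),cv2.Rodrigues(W[:3,:3])[0],W[:3,3],K,np.array(s["dist_coeffs"]))[0][:,0]
def c2w(P,pose):
    x,y,a=pose; return np.asarray(P)@R.from_euler("z",a).as_matrix().T+[x,y,0]
def w2c(P,pose):
    x,y,a=pose; return (np.asarray(P)-[x,y,0])@R.from_euler("z",a).as_matrix()
E
python3 - <<'E'
from h import *
d=pickle.load(open("d0.pkl","rb"));t,s=d["top"],d["side"]
T=lambda u,v:(165+(u+.5)/4-.5,120+(v+.5)/4-.5)
S=lambda u,v:(210+(u+.5)/3.5-.5,130+(v+.5)/3.5-.5)
def fit(pts):
    A=np.array([p[0] for p in pts])/1000; B=np.array([onz(c,px,p[2]/1000) for p,c,px in pts])
    a,b=A[:,:2],B[:,:2];ac,bc=a-a.mean(0),b-b.mean(0)
    th=np.arctan2((ac[:,0]*bc[:,1]-ac[:,1]*bc[:,0]).sum(),(ac*bc).sum())
    r=np.array([[np.cos(th),-np.sin(th)],[np.sin(th),np.cos(th)]]);tt=b.mean(0)-r@a.mean(0)
    print(np.round(tt,4),round(th,4),np.round((b-(a@r.T+tt))*1000,1).tolist()); return (*tt,th)
tp=[((0,-140,42),t,T(523,262)),((0,-270,42),t,T(730,247)),((-86,-270,42),t,T(743,380)),((-86,-140,42),t,T(529,398)),((-50,140,22),t,T(57,378)),((-50,-140,22),t,T(518,346))]
sp=[((-86,-140,42),s,S(95,405)),((0,-140,42),s,S(208,378)),((0,-270,42),s,S(297,494)),((-86,-270,42),s,S(163,540)),((-50,140,22),s,S(28,185))]
fit(tp);fit(sp);pose=fit(tp+sp);np.save("pose.npy",pose)
P,e=tri(ray(t,T(523,92)),ray(s,S(267,78)));c=w2c(P,pose)*1000
n=np.array([-.966,0,.259]);u=np.array([.259,0,.966]);print("screw",c,"slope",c@u,"out",c@n,"gap",e*1e3)
for q in [((97,259),),((447,235),)]: pass
P,e=tri(ray(t,T(97,259)),ray(s,S(98,95)));c=w2c(P,pose)*1000;print("lipL",c,c@u,c@n,e*1e3)
P,e=tri(ray(t,T(447,235)),ray(s,S(192,245)));c=w2c(P,pose)*1000;print("lipR",c,c@u,c@n,e*1e3)
print("rocker",c2w(np.array([-26,-218,57])/1e3,pose),"lip edge",c2w(np.array([25-31,0,92+8])/1e3,pose))
E
```

```text
[0.5776 0.1288] 0.1708 [[-2.1, -4.5], [-2.4, 1.1], [2.8, 3.4], [1.7, -0.2], [-0.0, -1.1], [0.0, 1.4]]
[0.5773 0.1257] 0.1835 [[2.8, -3.4], [-8.3, -5.6], [0.1, 9.5], [1.8, 1.7], [3.6, -2.2]]
[0.5774 0.1274] 0.1771 [[-2.7, -3.3], [-3.9, 2.2], [1.3, 5.1], [1.0, 1.5], [1.0, 0.7], [-0.7, 2.9], [3.6, -5.5], [-7.5, -7.1], [1.7, 8.1], [3.5, -0.3], [2.6, -4.4]]
screw [  34.28168843 -129.64553997  242.63284562] slope 243.26228617722924 out 29.725795992187564 gap 2.4620710937443127
lipL [ -0.12511604  99.37457242 110.91370884] 107.11023768869273 28.847512683533616 1.824406260608683
lipR [ -0.22773512 -95.07523592 109.11039975] 105.34166275951414 28.479585663241142 0.8983314901116076
rocker [ 0.590218   -0.09172214  0.057     ] lip edge [0.57150465 0.12639208 0.1       ]
```

Emit:
{"name": "step_arm", "arguments": {
  "series": [
    [20, -13, 0, 0, 0],
    [35, -23, 0, 0, 0],
    [35, -23, 0, 0, 0],
    [35, -23, 0, 0, 0],
    [35, -23, 0, 0, 0]
  ]
}}

```text
time: 0.6
eef_pos: [0.3089, -0.4467, 0.2411]
tool_rot: [-0.0, 0.989, 0.151, -0.0]
ft_force: [0.6, -1.4, -0.2]
opening: 0.0548
grip_force: 0.0
```

Emit:
{"name": "step_arm", "arguments": {
  "series": [
    [35, -23, 0, 0, 0],
    [35, -23, 0, 0, 0],
    [35, -23, 0, 0, 0],
    [35, -23, 0, 0, 0],
    [35, -23, 0, 0, 0]
  ]
}}

```text
time: 1.1
eef_pos: [0.4415, -0.2846, 0.2413]
tool_rot: [-0.0, 0.988, 0.151, -0.0]
ft_force: [0.4, 0.0, -1.2]
opening: 0.015
grip_force: 0.0
```

Emit:
{"name": "step_arm", "arguments": {
  "series": [
    [35, -23, 0, 0, 0],
    [35, -23, 0, 0, 0],
    [35, -23, 0, 0, 0],
    [30, -20, 0, 0, 0],
    [0, 0, 0, 0, 0]
  ]
}}

```text
time: 1.6
eef_pos: [0.5451, -0.1573, 0.2412]
tool_rot: [-0.001, 0.988, 0.154, 0.001]
ft_force: [-0.1, -0.6, -0.4]
opening: -0.0
grip_force: 0.0
```

```bash
cat > go.py <<'E'
import sys
from h import *
from rig import sensors
st=sensors.get_state();p=st["eef_pos"];q=st["tool_rot"];M=R.from_quat(np.r_[q[1:],q[0]]).as_matrix()
pose=np.load("pose.npy");print("t",st["time"],"tcp",p.round(4),"q",st["qpos"].round(3),"F",st["ft_force"].round(1))
print("tcp in cabinet mm",(w2c(p,pose)*1e3).round(1),"axes in cabinet",w2c(M.T+[pose[0],pose[1],0],pose).round(3).tolist())
if len(sys.argv)>3:
    g=c2w(np.array(sys.argv[1:4],float)/1e3,pose);print("tool shift mm",(M.T@(g-p)*1e3).round(1))
E
python3 go.py -26 -218 90
python3 - <<'E'
from rig import cams
from h import *
s=cams.snapshot("wrist");pickle.dump(s,open("w1.pkl","wb"))
cv2.imwrite("pics/w1.png",s["frame"][:,:,::-1])
pose=np.load("pose.npy");print(proj(s,c2w(np.array([[-26,-218,57],[-45,-218,50],[0,-140,42],[-86,-140,42],[0,-270,42],[-86,-270,42]])/1e3,pose)).round())
E
```

```text
t 1.6 tcp [ 0.5451 -0.1573  0.2412] q [-0.479  0.45   1.58   0.002  1.111  0.782] F [-0.1 -0.6 -0.4]
tcp in cabinet mm [ -82.  -274.6  241.2] axes in cabinet [[0.991, 0.131, 0.001], [0.131, -0.991, -0.001], [0.001, 0.001, -1.0]]
tool shift mm [ 62.8 -48.5 151.3]
[[204. 116.]
 [204. 134.]
 [132.  79.]
 [131. 162.]
 [259.  97.]
 [248. 177.]]
```

View pics/w1.png

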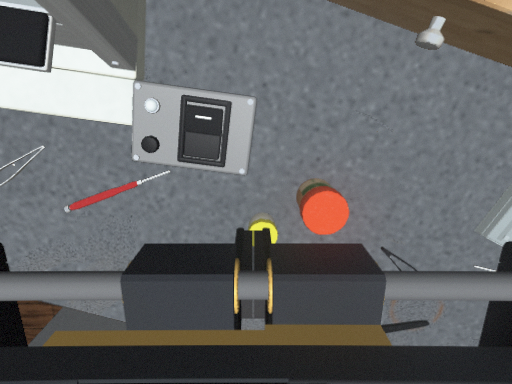

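The wrist view shows the rocker at (205,131), with its far half around (205,115). I predicted (204,116), so the cabinet fit holds to about 3 mm.

Emit:
{"name": "step_arm", "arguments": {
  "series": [
    [32, -24, 0, 0, 0],
    [31, -24, 0, 0, 0],
    [0, 0, 40, 0, 0],
    [0, 0, 40, 0, 0],
    [0, 0, 40, 0, 0]
  ]
}}

```text
time: 2.15
eef_pos: [0.5884, -0.0972, 0.1205]
tool_rot: [0.0, 0.989, 0.151, 0.0]
ft_force: [0.8, 0.4, -1.0]
opening: 0.0004
grip_force: 0.0
```

Emit:
{"name": "step_arm", "arguments": {
  "series": [
    [0, 0, 25, 0, 0],
    [0, 0, 0, 0, 0]
  ]
}}

```text
time: 2.35
eef_pos: [0.5851, -0.0964, 0.0926]
tool_rot: [-0.002, 0.989, 0.151, -0.004]
ft_force: [0.1, 0.8, -0.7]
opening: 0.0003
grip_force: 0.0
```

```bash
python3 go.py -26 -218 76
```

```text
t 2.35 tcp [ 0.5851 -0.0964  0.0926] q [-3.510e-01  6.890e-01  1.624e+00 -1.000e-03  8.380e-01  9.170e-01] F [ 0.1  0.8 -0.7]
tcp in cabinet mm [ -31.9 -221.7   92.6] axes in cabinet [[0.992, 0.125, -0.008], [0.125, -0.992, -0.006], [-0.009, 0.005, -1.0]]
tool shift mm [ 6.4 -2.9 16.5]
```

Emit:
{"name": "step_arm", "arguments": {
  "series": [
    [7, -3, 4, 0, 0],
    [0, 0, 5, 0, 0],
    [0, 0, 4, 0, 0],
    [0, 0, 3, 0, 0]
  ]
}}

```text
time: 2.75
eef_pos: [0.5951, -0.0915, 0.0813]
tool_rot: [0.0, 0.988, 0.151, 0.001]
ft_force: [0.2, 0.2, 0.1]
opening: 0.0001
grip_force: 0.0
```

Emit:
{"name": "step_arm", "arguments": {
  "series": [
    [0, 0, 3, 0, 0],
    [0, 0, 2, 0, 0]
  ]
}}

```text
time: 2.95
eef_pos: [0.5956, -0.0913, 0.0762]
tool_rot: [0.0, 0.989, 0.151, 0.001]
ft_force: [1.2, 1.4, 2.5]
opening: 0.0008
grip_force: 1.6
```

```bash
python3 go.py -26 -218 71
```

```text
t 2.95 tcp [ 0.5956 -0.0913  0.0762] q [-3.380e-01  7.200e-01  1.615e+00  1.000e-03  8.030e-01  9.290e-01] F [1.2 1.4 2.5]
tcp in cabinet mm [ -20.6 -218.6   76.2] axes in cabinet [[0.992, 0.126, 0.003], [0.126, -0.992, 0.001], [0.003, -0.001, -1.0]]
tool shift mm [-5.3 -1.3  5.2]
```

Emit:
{"name": "step_arm", "arguments": {
  "series": [
    [-5, 0, -2, 0, 0],
    [0, 0, 3, 0, 0],
    [0, 0, 3, 0, 0],
    [0, 0, 2, 0, 0],
    [0, 0, 2, 0, 0]
  ]
}}

```text
time: 3.45
eef_pos: [0.5902, -0.0928, 0.0709]
tool_rot: [0.0, 0.988, 0.151, 0.0]
ft_force: [-6.5, 2.5, 34.9]
opening: 0.0005
grip_force: 17.7
```

```bash
python3 go.py -26 -218 71
```

```text
t 3.45 tcp [ 0.5902 -0.0928  0.0709] q [-0.343  0.724  1.629  0.     0.787  0.924] F [-6.5  2.5 34.9]
tcp in cabinet mm [ -26.2 -219.    70.9] axes in cabinet [[0.992, 0.127, 0.001], [0.127, -0.992, 0.001], [0.001, -0.0, -1.0]]
tool shift mm [ 0.3 -1.  -0.1]
```

Emit:
{"name": "step_arm", "arguments": {
  "series": [
    [0, 0, -20, 0, 0],
    [-10, 0, -40, 0, 0],
    [-20, 0, -40, 0, 0],
    [-30, 0, -40, 0, 0],
    [-30, 0, -30, 0, 0]
  ]
}}

```text
time: 3.95
eef_pos: [0.5034, -0.1201, 0.2393]
tool_rot: [0.001, 0.988, 0.152, 0.0]
ft_force: [0.0, -0.2, 0.2]
opening: 0.0007
grip_force: 0.0
```

```bash
python3 - <<'E'
from rig import cams
from h import *
s=cams.snapshot("wrist");d=pickle.load(open("d0.pkl","rb"));s2=cams.snapshot("side");pickle.dump((s,s2),open("w2.pkl","wb"))
pose=np.load("pose.npy");u,v=proj(s,c2w(np.array([-45,-205,47])/1e3,pose))[0].astype(int);print(u,v)
a=s["frame"][max(v-50,0):v+50,max(u-65,0):u+65,::-1];b=d["side"]["frame"][225:300,225:305,::-1];c=s2["frame"][225:300,225:305,::-1]
r=lambda i:cv2.resize(i,(260,240),interpolation=cv2.INTER_CUBIC)
cv2.imwrite("pics/rk.png",np.hstack([r(a),r(b),r(c)]))
E
python3 go.py
```

```text
236 104
t 4.05 tcp [ 0.5025 -0.1207  0.241 ] q [-4.520e-01  3.820e-01  1.705e+00 -1.000e-03  1.051e+00  8.170e-01] F [ 0.8  0.  -0.1]
tcp in cabinet mm [-117.5 -231.1  241. ] axes in cabinet [[0.992, 0.125, 0.003], [0.125, -0.992, 0.004], [0.003, -0.003, -1.0]]
```

View pics/rk.png

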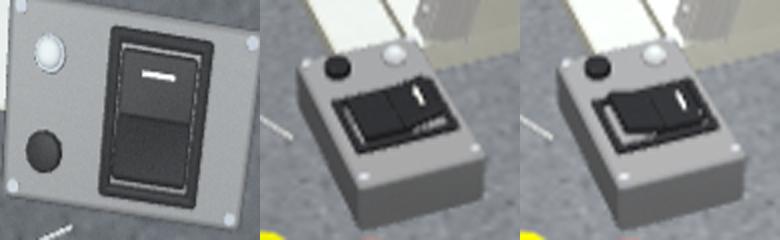

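The crops confirm the rocker flipped: its near half is now raised and its far half is level. The arm needs a forward-pointing tool, but rows can't tilt it directly. I'll test in free air, high up, whether reaching past the workspace limit tilts the tool.

Emit:
{"name": "step_arm", "arguments": {
  "series": [
    [0, 0, -50, 0, 0],
    [0, 0, -50, 0, 0],
    [0, 0, -50, 0, 0],
    [0, 0, -50, 0, 0],
    [0, 0, -50, 0, 0]
  ]
}}

```text
time: 4.55
eef_pos: [0.504, -0.1195, 0.4882]
tool_rot: [-0.001, 0.988, 0.151, -0.001]
ft_force: [1.5, -0.3, 0.4]
opening: 0.0005
grip_force: 0.0
```

Emit:
{"name": "step_arm", "arguments": {
  "series": [
    [0, 0, -50, 0, 0],
    [0, 0, -50, 0, 0],
    [0, 0, -50, 0, 0],
    [0, 0, -50, 0, 0],
    [0, 0, -50, 0, 0]
  ]
}}

```text
time: 5.05
eef_pos: [0.5045, -0.1196, 0.7383]
tool_rot: [-0.0, 0.988, 0.151, -0.001]
ft_force: [1.6, -1.1, 0.6]
opening: 0.0005
grip_force: 0.0
```

```bash
python3 go.py
```

```text
t 5.05 tcp [ 0.5045 -0.1196  0.7383] q [-0.449  0.241  0.59   0.     2.311  0.818] F [ 1.6 -1.1  0.6]
tcp in cabinet mm [-115.3 -230.4  738.3] axes in cabinet [[0.992, 0.127, -0.001], [0.127, -0.992, -0.001], [-0.001, 0.001, -1.0]]
```

Emit:
{"name": "step_arm", "arguments": {
  "series": [
    [0, 0, -40, 0, 0],
    [0, 0, -40, 0, 0],
    [0, 0, -40, 0, 0]
  ]
}}

```text
time: 5.35
eef_pos: [0.4895, -0.1174, 0.8178]
tool_rot: [-0.002, 0.988, 0.151, -0.0]
ft_force: [1.1, -0.1, -2.4]
opening: 0.0007
grip_force: 0.0
```

```bash
python3 go.py
```

```text
t 5.35 tcp [ 0.4895 -0.1174  0.8178] q [-0.46   0.326  0.228  0.007  2.59   0.813] F [ 1.1 -0.1 -2.4]
tcp in cabinet mm [-129.7 -225.5  817.8] axes in cabinet [[0.992, 0.126, 0.0], [0.126, -0.992, -0.005], [-0.0, 0.005, -1.0]]
```

Emit:
{"name": "step_arm", "arguments": {
  "series": [
    [0, 0, -40, 0, 0],
    [0, 0, -40, 0, 0],
    [0, 0, -40, 0, 0]
  ]
}}

```text
time: 5.65
eef_pos: [0.4347, -0.1027, 0.8605]
tool_rot: [0.012, 0.988, 0.151, 0.028]
ft_force: [-0.1, 0.5, -0.1]
opening: 0.0005
grip_force: 0.0
```

```bash
python3 go.py
```

```text
t 5.65 tcp [ 0.4347 -0.1027  0.8605] q [-0.493  0.24   0.218  0.029  2.626  0.8  ] F [-0.1  0.5 -0.1]
tcp in cabinet mm [-181.  -201.4  860.5] axes in cabinet [[0.991, 0.127, 0.051], [0.126, -0.992, 0.032], [0.055, -0.025, -0.998]]
```

Emit:
{"name": "step_arm", "arguments": {
  "series": [
    [40, 0, -30, 0, 0],
    [40, 0, -30, 0, 0],
    [40, 0, -30, 0, 0]
  ]
}}

```text
time: 5.95
eef_pos: [0.4863, -0.0569, 0.8478]
tool_rot: [0.02, 0.987, 0.151, 0.054]
ft_force: [-0.4, 0.1, 0.0]
opening: 0.0005
grip_force: 0.0
```

```bash
python3 go.py
```

```text
t 5.95 tcp [ 0.4863 -0.0569  0.8478] q [-0.356  0.272  0.218  0.031  2.538  0.938] F [-0.4  0.1  0. ]
tcp in cabinet mm [-122.1 -165.4  847.8] axes in cabinet [[0.987, 0.128, 0.1], [0.123, -0.991, 0.055], [0.106, -0.042, -0.993]]
```

Emit:
{"name": "step_arm", "arguments": {
  "series": [
    [0, 0, -50, 0, 0],
    [0, 0, -50, 0, 0],
    [0, 0, -50, 0, 0]
  ]
}}

```text
time: 6.25
eef_pos: [0.4179, -0.0479, 0.889]
tool_rot: [0.027, 0.985, 0.151, 0.077]
ft_force: [-0.2, -0.2, 0.7]
opening: 0.0004
grip_force: 0.0
```

```bash
python3 go.py
```

```text
t 6.25 tcp [ 0.4179 -0.0479  0.889 ] q [-0.407  0.174  0.218  0.071  2.589  0.922] F [-0.2 -0.2  0.7]
tcp in cabinet mm [-187.9 -144.5  889. ] axes in cabinet [[0.981, 0.132, 0.144], [0.122, -0.99, 0.076], [0.153, -0.057, -0.987]]
```

Emit:
{"name": "step_arm", "arguments": {
  "series": [
    [0, 0, 50, 0, 0],
    [0, 0, 50, 0, 0]
  ]
}}

```text
time: 6.45
eef_pos: [0.4329, -0.0508, 0.8056]
tool_rot: [0.03, 0.985, 0.151, 0.084]
ft_force: [2.6, -1.0, -0.4]
opening: 0.0002
grip_force: 0.0
```

```bash
python3 go.py
```

```text
t 6.45 tcp [ 0.4329 -0.0508  0.8056] q [-0.399  0.049  0.651  0.047  2.266  0.901] F [ 2.6 -1.  -0.4]
tcp in cabinet mm [-173.7 -150.   805.6] axes in cabinet [[0.979, 0.132, 0.156], [0.119, -0.989, 0.085], [0.166, -0.065, -0.984]]
```

Tilt gained past the reach limit persists between rows. I'll align the yaw and the azimuth with the cabinet, then tilt forward above it.

Emit:
{"name": "step_arm", "arguments": {
  "series": [
    [0, -50, 0, 0.13, 0],
    [0, -50, 0, 0, 0],
    [0, -50, 0, 0, 0]
  ]
}}

```text
time: 6.75
eef_pos: [0.4012, 0.0949, 0.7927]
tool_rot: [0.021, 0.993, 0.086, 0.079]
ft_force: [0.8, 0.1, 0.5]
opening: 0.0003
grip_force: 0.0
```

```bash
python3 go.py 175 0 720
```

```text
t 6.75 tcp [0.4012 0.0949 0.7927] q [-0.024  0.008  0.73  -0.03   2.241  1.354] F [0.8 0.1 0.5]
tcp in cabinet mm [-179.2   -1.   792.7] axes in cabinet [[0.988, -0.0, 0.154], [-0.009, -0.998, 0.054], [0.154, -0.055, -0.987]]
tool shift mm [338.8  -8.  126.1]
```

Emit:
{"name": "step_arm", "arguments": {
  "series": [
    [50, 0, 0, 0, 0],
    [50, 0, 0, 0, 0],
    [50, 0, 0, 0, 0],
    [50, 0, 0, 0, 0],
    [50, 0, 0, 0, 0]
  ]
}}

```text
time: 7.25
eef_pos: [0.6137, 0.1296, 0.776]
tool_rot: [0.019, 0.992, 0.088, 0.094]
ft_force: [0.5, -0.7, 0.7]
opening: 0.0005
grip_force: 0.0
```

```bash
python3 go.py 175 0 720
```

```text
t 7.25 tcp [0.6137 0.1296 0.776 ] q [ 0.044  0.419  0.221 -0.039  2.312  1.409] F [ 0.5 -0.7  0.7]
tcp in cabinet mm [ 36.1  -4.3 776. ] axes in cabinet [[0.983, 0.004, 0.183], [-0.006, -0.999, 0.054], [0.183, -0.054, -0.982]]
tool shift mm [126.4  -8.   80.1]
```

Emit:
{"name": "step_arm", "arguments": {
  "series": [
    [50, 0, 0, 0, 0],
    [50, 0, 0, 0, 0],
    [50, 0, 0, 0, 0],
    [50, 0, 0, 0, 0],
    [50, 0, 0, 0, 0]
  ]
}}

```text
time: 7.75
eef_pos: [0.7406, 0.1481, 0.7056]
tool_rot: [0.014, 0.984, 0.088, 0.153]
ft_force: [0.5, -0.1, 0.7]
opening: -0.0
grip_force: 0.0
```

```bash
python3 go.py
```

```text
t 7.75 tcp [0.7406 0.1481 0.7056] q [ 0.057  0.549  0.218 -0.02   2.066  1.436] F [ 0.5 -0.1  0.7]
tcp in cabinet mm [164.2  -8.4 705.6] axes in cabinet [[0.954, 0.01, 0.299], [-0.006, -0.998, 0.055], [0.299, -0.054, -0.953]]
```

Emit:
{"name": "step_arm", "arguments": {
  "series": [
    [40, 0, -30, 0, 0],
    [40, 0, -30, 0, 0],
    [40, 0, -30, 0, 0],
    [40, 0, -30, 0, 0],
    [40, 0, -30, 0, 0]
  ]
}}

```text
time: 8.25
eef_pos: [0.7343, 0.1512, 0.7621]
tool_rot: [0.008, 0.97, 0.089, 0.227]
ft_force: [-0.2, 1.4, -0.5]
opening: 0.0003
grip_force: 0.0
```

```bash
python3 go.py
```

```text
t 8.25 tcp [0.7343 0.1512 0.7621] q [0.054 0.486 0.218 0.002 1.981 1.442] F [-0.2  1.4 -0.5]
tcp in cabinet mm [158.6  -4.2 762.1] axes in cabinet [[0.899, 0.019, 0.438], [-0.006, -0.998, 0.056], [0.438, -0.053, -0.897]]
```

Emit:
{"name": "step_arm", "arguments": {
  "series": [
    [45, 0, -20, 0, 0],
    [45, 0, -20, 0, 0],
    [45, 0, -20, 0, 0],
    [45, 0, -20, 0, 0],
    [45, 0, -20, 0, 0]
  ]
}}

```text
time: 8.75
eef_pos: [0.7539, 0.157, 0.7972]
tool_rot: [0.001, 0.95, 0.09, 0.298]
ft_force: [-0.2, -0.7, -1.2]
opening: 0.0004
grip_force: 0.0
```

Emit:
{"name": "step_arm", "arguments": {
  "series": [
    [45, 0, -20, 0, 0],
    [45, 0, -20, 0, 0],
    [45, 0, -20, 0, 0],
    [45, 0, -20, 0, 0],
    [45, 0, -20, 0, 0]
  ]
}}

```text
time: 9.25
eef_pos: [0.7476, 0.1597, 0.8555]
tool_rot: [-0.006, 0.924, 0.089, 0.371]
ft_force: [-0.5, -0.5, 0.3]
opening: 0.0002
grip_force: 0.0
```

```bash
python3 go.py -120 0 200
```

```text
t 9.25 tcp [0.7476 0.1597 0.8555] q [0.048 0.41  0.219 0.045 1.753 1.452] F [-0.5 -0.5  0.3]
tcp in cabinet mm [173.2   1.8 855.5] axes in cabinet [[0.726, 0.034, 0.687], [-0.007, -0.998, 0.056], [0.688, -0.045, -0.724]]
tool shift mm [-663.3  -32.9  273.2]
```

Emit:
{"name": "step_arm", "arguments": {
  "series": [
    [45, 0, -20, 0, 0],
    [45, 0, -20, 0, 0],
    [45, 0, -20, 0, 0],
    [45, 0, -20, 0, 0],
    [45, 0, -20, 0, 0]
  ]
}}

```text
time: 9.75
eef_pos: [0.7205, 0.1593, 0.9253]
tool_rot: [-0.012, 0.893, 0.089, 0.441]
ft_force: [-0.1, -0.8, -0.5]
opening: 0.0005
grip_force: 0.0
```

```bash
python3 go.py -150 0 300; python3 go.py -110 0 90
```

```text
t 9.75 tcp [0.7205 0.1593 0.9253] q [0.039 0.34  0.219 0.07  1.671 1.453] F [-0.1 -0.8 -0.5]
tcp in cabinet mm [146.5   6.2 925.3] axes in cabinet [[0.612, 0.04, 0.79], [-0.007, -0.998, 0.056], [0.791, -0.04, -0.611]]
tool shift mm [-675.6  -26.8  147.8]
t 9.75 tcp [0.7205 0.1593 0.9253] q [0.039 0.34  0.219 0.07  1.671 1.453] F [-0.1 -0.8 -0.5]
tcp in cabinet mm [146.5   6.2 925.3] axes in cabinet [[0.612, 0.04, 0.79], [-0.007, -0.998, 0.056], [0.791, -0.04, -0.611]]
tool shift mm [-817.   -38.9  307.7]
```

Emit:
{"name": "step_arm", "arguments": {
  "series": [
    [-45, 0, -5, 0, 0],
    [-45, 0, -5, 0, 0],
    [-45, 0, -5, 0, 0],
    [-45, 0, -5, 0, 0],
    [-45, 0, -5, 0, 0]
  ]
}}

```text
time: 10.25
eef_pos: [0.5746, 0.1255, 0.7721]
tool_rot: [-0.012, 0.893, 0.089, 0.441]
ft_force: [0.3, -0.3, 0.1]
opening: 0.0004
grip_force: 0.0
```

Emit:
{"name": "step_arm", "arguments": {
  "series": [
    [-45, 0, -5, 0, 0],
    [-45, 0, -5, 0, 0],
    [-45, 0, -5, 0, 0],
    [-45, 0, -5, 0, 0],
    [-45, 0, -5, 0, 0]
  ]
}}

```text
time: 10.75
eef_pos: [0.421, 0.0902, 0.6099]
tool_rot: [-0.012, 0.893, 0.089, 0.441]
ft_force: [-0.4, -0.6, 0.9]
opening: 0.0006
grip_force: 0.0
```

```bash
python3 go.py -170 0 300
```

```text
t 10.75 tcp [0.421  0.0902 0.6099] q [-0.267 -0.409  1.767  0.384  0.946  1.018] F [-0.4 -0.6  0.9]
tcp in cabinet mm [-160.6   -9.1  609.9] axes in cabinet [[0.612, 0.042, 0.789], [-0.006, -0.998, 0.057], [0.791, -0.04, -0.611]]
tool shift mm [-250.1  -26.8  181.6]
```

Emit:
{"name": "step_arm", "arguments": {
  "series": [
    [-38, -4, 28, 0, 0],
    [-38, -4, 28, 0, 0],
    [-38, -4, 28, 0, 0],
    [-38, -4, 28, 0, 0],
    [-38, -4, 28, 0, 0]
  ]
}}

```text
time: 11.25
eef_pos: [0.4157, 0.0985, 0.3942]
tool_rot: [-0.017, 0.893, 0.092, 0.441]
ft_force: [1.1, 1.0, 0.3]
opening: 0.0006
grip_force: 0.0
```

```bash
python3 go.py -110 0 110
```

```text
t 11.25 tcp [0.4157 0.0985 0.3942] q [-0.247 -0.22   2.261  0.955  0.376  0.342] F [1.1 1.  0.3]
tcp in cabinet mm [-164.2   -0.   394.2] axes in cabinet [[0.611, 0.042, 0.791], [0.004, -0.999, 0.05], [0.792, -0.028, -0.61]]
tool shift mm [-191.6  -14.1  216.3]
```

Emit:
{"name": "step_arm", "arguments": {
  "series": [
    [-19, -1, 21, 0, 0],
    [-19, -1, 21, 0, 0],
    [-19, -1, 21, 0, 0],
    [-19, -1, 21, 0, 0],
    [-19, -1, 21, 0, 0]
  ]
}}

```text
time: 11.75
eef_pos: [0.4359, 0.1095, 0.3241]
tool_rot: [-0.033, 0.888, 0.099, 0.448]
ft_force: [0.0, -1.0, -0.1]
opening: 0.0007
grip_force: 0.0
```

```bash
python3 go.py -110 0 110
```

```text
t 11.75 tcp [0.4359 0.1095 0.3241] q [-0.217  0.022  2.386  2.016  0.355 -0.758] F [ 0.  -1.  -0.1]
tcp in cabinet mm [-142.5    7.3  324.1] axes in cabinet [[0.595, 0.043, 0.802], [0.03, -0.999, 0.031], [0.803, 0.006, -0.596]]
tool shift mm [-152.8    1.5  153.6]
```

Emit:
{"name": "step_arm", "arguments": {
  "series": [
    [-20, 0, 20, 0, 0],
    [-20, 0, 20, 0, 0],
    [-20, 0, 20, 0, 0],
    [-20, 0, 20, 0, 0],
    [-20, 0, 20, 0, 0]
  ]
}}

```text
time: 12.25
eef_pos: [0.4817, 0.1208, 0.2101]
tool_rot: [-0.035, 0.893, 0.101, 0.438]
ft_force: [0.7, -0.3, 1.1]
opening: 0.0005
grip_force: 0.0
```

```bash
python3 go.py -90 0 110
```

```text
t 12.25 tcp [0.4817 0.1208 0.2101] q [-0.132  0.49   2.44   2.746  0.711 -1.5  ] F [ 0.7 -0.3  1.1]
tcp in cabinet mm [-95.4  10.3 210.1] axes in cabinet [[0.614, 0.042, 0.789], [0.036, -0.999, 0.026], [0.789, 0.012, -0.614]]
tool shift mm [-76.1   7.9  65.6]
```

Emit:
{"name": "step_arm", "arguments": {
  "series": [
    [-14, 2, 20, 0, 0],
    [-14, 2, 20, 0, 0],
    [-14, 2, 20, 0, 0],
    [-14, 2, 20, 0, 0],
    [-14, 0, 18, 0, 0]
  ]
}}

```text
time: 12.75
eef_pos: [0.5184, 0.1176, 0.0944]
tool_rot: [-0.035, 0.893, 0.101, 0.437]
ft_force: [0.9, 0.3, 0.1]
opening: 0.0003
grip_force: 0.0
```

```bash
python3 go.py -30 0 76
```

```text
t 12.75 tcp [0.5184 0.1176 0.0944] q [-0.126  0.902  2.403  2.855  1.063 -1.661] F [0.9 0.3 0.1]
tcp in cabinet mm [-59.8   0.7  94.4] axes in cabinet [[0.615, 0.041, 0.788], [0.035, -0.999, 0.025], [0.788, 0.013, -0.616]]
tool shift mm [ 3.8  1.3 34.8]
```

Emit:
{"name": "step_arm", "arguments": {
  "series": [
    [2, 0, 17, 0, 0],
    [2, 0, 17, 0, 0],
    [0, 0, 0, 0, 0]
  ]
}}

```text
time: 13.05
eef_pos: [0.5484, 0.1238, 0.0774]
tool_rot: [-0.036, 0.893, 0.101, 0.438]
ft_force: [0.3, -0.2, 0.6]
opening: 0.0005
grip_force: 0.0
```

```bash
python3 go.py -13 0 85
python3 - <<'E'
from rig import cams
from h import *
s=cams.snapshot("side");pickle.dump(s,open("s3.pkl","wb"))
cv2.imwrite("pics/s3.png",cv2.resize(s["frame"][100:280,190:350,::-1],None,fx=3.3,fy=3.3,interpolation=cv2.INTER_CUBIC))
E
```

```text
t 13.05 tcp [0.5484 0.1238 0.0774] q [-0.095  0.914  2.316  2.87   0.995 -1.633] F [ 0.3 -0.2  0.6]
tcp in cabinet mm [-29.2   1.6  77.4] axes in cabinet [[0.613, 0.042, 0.789], [0.036, -0.999, 0.025], [0.789, 0.013, -0.614]]
tool shift mm [15.9  2.3  8.1]
```

View pics/s3.png

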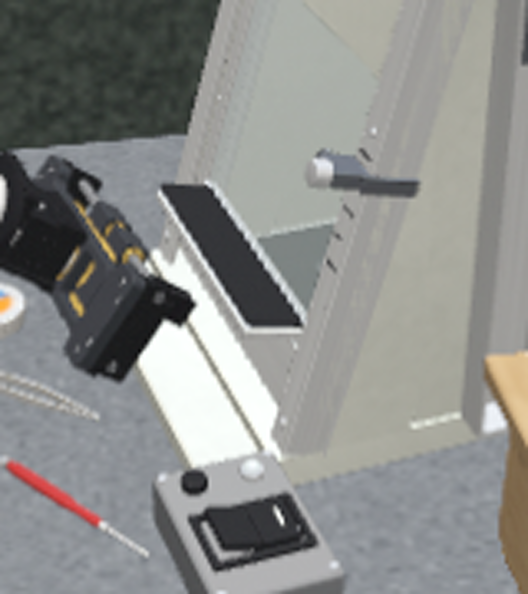

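The crop shows the shut fingers, tips near (185,300), in front of the lip and below it, centred on its length. The rocker is on.

Emit:
{"name": "step_arm", "arguments": {
  "series": [
    [4, 1, 15, 0, 0],
    [9, 0, -4, 0, 0],
    [5, 0, -2, 0, 0],
    [3, 0, -1, 0, 0],
    [3, 0, -1, 0, 0]
  ]
}}

```text
time: 13.6
eef_pos: [0.5651, 0.1275, 0.0928]
tool_rot: [-0.036, 0.893, 0.101, 0.436]
ft_force: [0.4, -0.6, 0.3]
opening: 0.0005
grip_force: 0.0
```

```bash
python3 go.py -9 0 91
```

```text
t 13.6 tcp [0.5651 0.1275 0.0928] q [-0.08   0.846  2.27   2.862  0.881 -1.592] F [ 0.4 -0.6  0.3]
tcp in cabinet mm [-12.1   2.2  92.8] axes in cabinet [[0.616, 0.041, 0.787], [0.036, -0.999, 0.024], [0.787, 0.014, -0.617]]
tool shift mm [0.4 2.3 3.5]
```

Emit:
{"name": "step_arm", "arguments": {
  "series": [
    [5, 0, -1, 0, 0],
    [5, 0, -2, 0, 0]
  ]
}}

```text
time: 13.8
eef_pos: [0.5678, 0.1283, 0.101]
tool_rot: [-0.036, 0.895, 0.1, 0.434]
ft_force: [-3.4, -2.3, -3.0]
opening: 0.0003
grip_force: 1.9
```

Emit:
{"name": "step_arm", "arguments": {
  "series": [
    [5, 0, -2, 0, 0],
    [5, 0, -2, 0, 0],
    [5, 0, -2, 0, 0]
  ]
}}

```text
time: 14.1
eef_pos: [0.5725, 0.1295, 0.1171]
tool_rot: [-0.036, 0.894, 0.1, 0.435]
ft_force: [-4.1, -3.5, -1.5]
opening: 0.0002
grip_force: 2.3
```

```bash
python3 go.py
```

```text
t 14.1 tcp [0.5725 0.1295 0.1171] q [-0.071  0.767  2.247  2.845  0.78  -1.553] F [-4.1 -3.5 -1.5]
tcp in cabinet mm [ -4.5   2.9 117.1] axes in cabinet [[0.619, 0.04, 0.785], [0.035, -0.999, 0.023], [0.785, 0.013, -0.619]]
```

Emit:
{"name": "step_arm", "arguments": {
  "series": [
    [9, 0, -4, 0, 0],
    [9, 0, -4, 0, 0],
    [9, 0, -4, 0, 0],
    [9, 0, -4, 0, 0],
    [9, 0, -4, 0, 0]
  ]
}}

```text
time: 14.6
eef_pos: [0.5848, 0.1332, 0.1654]
tool_rot: [-0.036, 0.894, 0.1, 0.436]
ft_force: [-0.6, -2.7, -2.7]
opening: 0.0002
grip_force: 1.7
```

Emit:
{"name": "step_arm", "arguments": {
  "series": [
    [9, 0, -4, 0, 0],
    [9, 0, -4, 0, 0],
    [9, 0, -4, 0, 0],
    [9, 0, -4, 0, 0],
    [0, 0, 0, 0, 0]
  ]
}}

```text
time: 15.1
eef_pos: [0.5957, 0.1369, 0.206]
tool_rot: [-0.036, 0.892, 0.102, 0.439]
ft_force: [-0.3, 0.2, 0.6]
opening: 0.0008
grip_force: 0.0
```

```bash
python3 go.py
python3 - <<'E'
from rig import cams
from h import *
s=cams.snapshot("side");w=cams.snapshot("wrist");pickle.dump((s,w),open("s4.pkl","wb"))
a=cv2.resize(s["frame"][90:240,230:330,::-1],None,fx=4,fy=4,interpolation=cv2.INTER_CUBIC)
b=cv2.resize(w["frame"][:,:,::-1],(400,300))
cv2.imwrite("pics/s4.png",np.hstack([a,np.vstack([b,np.zeros_like(b)])]))
pose=np.load("pose.npy");print(proj(w,c2w(np.array([[60,-105,240]])/1e3,pose)),np.round(w["T"],2))
E
```

```text
t 15.1 tcp [0.5957 0.1369 0.206 ] q [-0.049  0.526  2.152  2.709  0.473 -1.363] F [-0.3  0.2  0.6]
tcp in cabinet mm [ 19.7   6.1 206. ] axes in cabinet [[0.611, 0.043, 0.791], [0.037, -0.999, 0.025], [0.791, 0.014, -0.612]]
[[484.45422843 167.47510447]] [[ 0.21 -0.79  0.57  0.53]
 [-0.98 -0.19  0.1   0.13]
 [ 0.03 -0.58 -0.81  0.36]
 [ 0.    0.    0.    1.  ]]
```

View pics/s4.png

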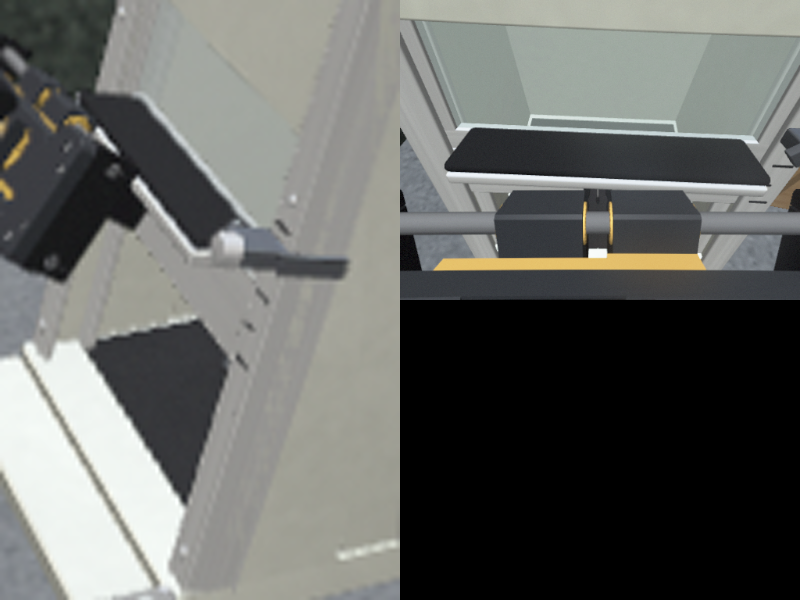

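The side crop shows the lip's front right corner at (195,255) and the screw head at (228,247), so the window is nearly at the clip. The wrist view shows the lip resting level just above the fingers, with the clip at the right edge. I'll back off and look at the clip squarely from the wrist camera.

Emit:
{"name": "step_arm", "arguments": {
  "series": [
    [-9, 0, 4, 0, 0],
    [0, 0, -30, 0, 0],
    [0, 0, -30, 0, 0],
    [0, 45, -10, 0, 0],
    [0, 45, 0, 0, 0]
  ]
}}

```text
time: 15.7
eef_pos: [0.5557, 0.0438, 0.2393]
tool_rot: [-0.038, 0.893, 0.104, 0.437]
ft_force: [1.9, -0.4, 0.1]
opening: 0.0003
grip_force: 0.0
```

Emit:
{"name": "step_arm", "arguments": {
  "series": [
    [0, 0, 0, 0, 0]
  ]
}}

```text
time: 15.8
eef_pos: [0.5603, 0.0354, 0.2398]
tool_rot: [-0.033, 0.893, 0.098, 0.439]
ft_force: [-0.4, -0.6, 0.7]
opening: 0.0006
grip_force: 0.0
```

```bash
python3 go.py
python3 - <<'E'
from rig import cams
from h import *
w=cams.snapshot("wrist");s=cams.snapshot("side");pickle.dump((s,w),open("s5.pkl","wb"))
pose=np.load("pose.npy");u,v=proj(w,c2w(np.array([[45,-105,240]])/1e3,pose))[0].astype(int);print(u,v)
x0=int(np.clip(u-70,0,372));y0=int(np.clip(v-60,0,264));print(x0,y0)
a=cv2.resize(w["frame"][y0:y0+120,x0:x0+140,::-1],None,fx=3,fy=3,interpolation=cv2.INTER_CUBIC)
b=cv2.resize(s["frame"][120:180,260:330,::-1],None,fx=5,fy=6,interpolation=cv2.INTER_CUBIC)
cv2.imwrite("pics/s5.png",np.hstack([a,b]))
E
```

```text
t 15.8 tcp [0.5603 0.0354 0.2398] q [-0.353  0.407  2.238  2.217  0.531 -1.102] F [-0.4 -0.6  0.7]
tcp in cabinet mm [-33.1 -87.6 239.8] axes in cabinet [[0.612, 0.038, 0.79], [0.028, -0.999, 0.026], [0.79, 0.006, -0.613]]
282 151
212 91
```

View pics/s5.png

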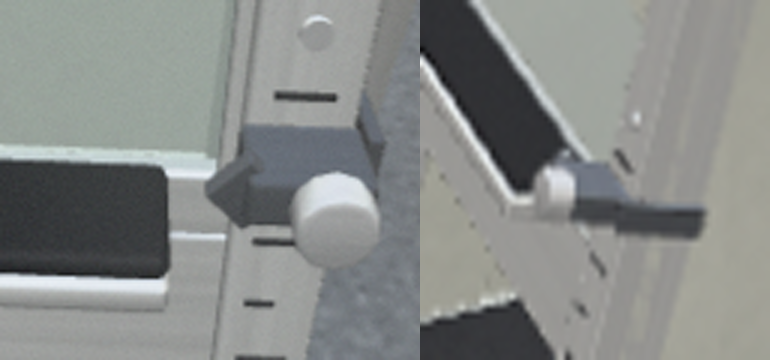

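The wrist crop shows the clip tip at (206,187), the screw head at (335,220), and the lip's lower front right corner at (167,307). The lip is still slightly under the tip level, and the window stays where I left it.

Run:
```python
from h import *
s,w=pickle.load(open("s5.pkl","rb"));t=pickle.load(open("d0.pkl","rb"))["top"];pose=np.load("pose.npy")
n=np.array([-.9659,0,.2588]);u=np.array([.2588,0,.9659])
W=lambda a,b:(212+(a+.5)/3-.5,91+(b+.5)/3-.5); T=lambda a,b:(165+(a+.5)/4-.5,120+(b+.5)/4-.5);S=lambda a,b:(260+(a-420+.5)/5-.5,120+(b+.5)/6-.5)
def onout(c,p,o):
    a,v=ray(c,p);a=w2c(a,pose)*1e3;v=w2c(v+[pose[0],pose[1],0],pose);P=a+v*(o-a@n)/(v@n);return "slope %.1f y %.1f"%(P@u,P[1])
for nm,p,os in [("lip low corner",W(167,307),(32,)),("lip upper front",W(167,282),(32,)),("tip",W(206,187),(16,20,24,28)),("body front top",W(270,185),(24,28)),("body front bot",W(270,222),(24,28)),("wedge bot",W(240,228),(20,24,28)),("screw",W(335,220),(37,))]:
    print(nm,[(o,onout(w,p,o)) for o in os])
for nm,a,b in [("tip top/wrist",ray(t,T(474,87)),ray(w,W(206,187))),("screw top/wrist",ray(t,T(523,91)),ray(w,W(335,220))),("screw side/wrist",ray(s,S(553,193)),ray(w,W(335,220))),("lip low side/wrist",ray(s,S(513,213)),ray(w,W(167,307)))]:
    P,e=tri(a,b);P=w2c(P,pose)*1e3;print(nm,"slope %.1f out %.1f y %.1f gap %.1f"%(P@u,P@n,P[1],e*1e3))
```

```text
lip low corner [(32, 'slope 218.6 y -96.5')]
lip upper front [(32, 'slope 225.7 y -96.0')]
tip [(16, 'slope 240.3 y -104.0'), (20, 'slope 242.8 y -103.6'), (24, 'slope 245.3 y -103.2'), (28, 'slope 247.8 y -102.8')]
body front top [(24, 'slope 246.4 y -116.6'), (28, 'slope 248.9 y -115.9')]
body front bot [(24, 'slope 237.0 y -117.9'), (28, 'slope 239.7 y -117.1')]
wedge bot [(20, 'slope 232.4 y -112.2'), (24, 'slope 235.2 y -111.5'), (28, 'slope 237.9 y -110.9')]
screw [(37, 'slope 246.9 y -128.3')]
tip top/wrist slope 246.0 out 25.1 y -104.8 gap 3.4
screw top/wrist slope 239.0 out 25.0 y -131.0 gap 0.9
screw side/wrist slope 243.0 out 30.6 y -129.9 gap 0.6
lip low side/wrist slope 216.9 out 28.3 y -96.6 gap 2.0
```

Emit:
{"name": "step_arm", "arguments": {
  "series": [
    [0, -45, 0, 0, 0],
    [0, -45, 0, 0, 0],
    [-2, 0, 25, 0, 0],
    [-2, 0, 25, 0, 0]
  ]
}}

```text
time: 16.3
eef_pos: [0.5731, 0.1404, 0.2023]
tool_rot: [-0.038, 0.893, 0.104, 0.437]
ft_force: [-0.5, -0.9, 0.5]
opening: 0.0004
grip_force: 0.0
```

```bash
python3 go.py 17 3 196
```

```text
t 16.3 tcp [0.5731 0.1404 0.2023] q [-0.045  0.524  2.204  2.739  0.514 -1.399] F [-0.5 -0.9  0.5]
tcp in cabinet mm [ -2.   13.5 202.3] axes in cabinet [[0.615, 0.045, 0.788], [0.043, -0.999, 0.024], [0.788, 0.019, -0.616]]
tool shift mm [ 6.2 11.2 18.6]
```

Emit:
{"name": "step_arm", "arguments": {
  "series": [
    [6, 11, 19, 0, 0],
    [9, 0, -4, 0, 0],
    [6, 0, -2, 0, 0],
    [6, 0, -3, 0, 0],
    [6, 0, -2, 0, 0]
  ]
}}

```text
time: 16.8
eef_pos: [0.6012, 0.1323, 0.2233]
tool_rot: [-0.036, 0.894, 0.102, 0.435]
ft_force: [-2.7, 0.8, -2.4]
opening: 0.0006
grip_force: 1.8
```

```bash
python3 go.py 26 3 229
```

```text
t 16.8 tcp [0.6012 0.1323 0.2233] q [-0.06   0.481  2.124  2.607  0.402 -1.263] F [-2.7  0.8 -2.4]
tcp in cabinet mm [ 24.2   0.6 223.3] axes in cabinet [[0.617, 0.042, 0.785], [0.038, -0.999, 0.024], [0.786, 0.015, -0.618]]
tool shift mm [ 5.7 -2.2 -2.1]
```

Emit:
{"name": "step_arm", "arguments": {
  "series": [
    [4, 0, -2, 0, 0],
    [0, 0, 0, 0, 0]
  ]
}}

```text
time: 17.0
eef_pos: [0.6034, 0.132, 0.2293]
tool_rot: [-0.036, 0.893, 0.101, 0.437]
ft_force: [-3.0, 0.6, -0.7]
opening: 0.0002
grip_force: 1.0
```

```bash
python3 go.py
```

```text
t 17.0 tcp [0.6034 0.132  0.2293] q [-0.06   0.47   2.116  2.59   0.391 -1.244] F [-3.   0.6 -0.7]
tcp in cabinet mm [ 2.640e+01 -1.000e-01  2.293e+02] axes in cabinet [[0.614, 0.042, 0.788], [0.037, -0.999, 0.024], [0.789, 0.014, -0.615]]
```

Emit:
{"name": "step_arm", "arguments": {
  "series": [
    [-9, 0, 4, 0, 0],
    [0, 0, -40, 0, 0],
    [-20, 20, -40, 0, 0],
    [-30, 35, -10, 0, 0],
    [-30, 35, -10, 0, 0]
  ]
}}

```text
time: 17.5
eef_pos: [0.4962, 0.0153, 0.222]
tool_rot: [-0.035, 0.891, 0.103, 0.44]
ft_force: [0.8, -1.8, -1.4]
opening: 0.0007
grip_force: 0.0
```

Emit:
{"name": "step_arm", "arguments": {
  "series": [
    [0, 0, 0, 0, 0]
  ]
}}

```text
time: 17.6
eef_pos: [0.4962, 0.0061, 0.2186]
tool_rot: [-0.032, 0.894, 0.092, 0.437]
ft_force: [0.8, 0.6, 0.7]
opening: 0.0005
grip_force: 0.0
```

```bash
python3 go.py -85 -90 185;python3 - <<'E'
from rig import cams
from h import *
w=cams.snapshot("wrist");print(proj(w,c2w(np.array([[35,-105,240]])/1e3,np.load("pose.npy"))))
E
```

```text
t 17.6 tcp [0.4962 0.0061 0.2186] q [-0.535  0.452  2.416  2.241  0.717 -1.328] F [0.8 0.6 0.7]
tcp in cabinet mm [-101.3 -105.1  218.6] axes in cabinet [[0.616, 0.029, 0.787], [0.017, -1.0, 0.023], [0.788, -0.0, -0.616]]
tool shift mm [-16.  -15.6  33.5]
[[256.19342314  67.51091169]]
```

Emit:
{"name": "step_arm", "arguments": {
  "series": [
    [-8, 0, 16, 0, 0],
    [-8, 0, 16, 0, 0],
    [0, 0, 0, 0, 0]
  ]
}}

```text
time: 17.95
eef_pos: [0.5123, 0.019, 0.1866]
tool_rot: [-0.037, 0.893, 0.102, 0.437]
ft_force: [-0.4, -1.6, -0.1]
opening: 0.0001
grip_force: 0.0
```

```bash
python3 go.py;python3 - <<'E'
from rig import cams
from h import *
w=cams.snapshot("wrist");s=cams.snapshot("side");pickle.dump((s,w),open("s6.pkl","wb"))
u,v=proj(w,c2w(np.array([[35,-105,240]])/1e3,np.load("pose.npy")))[0].astype(int)
x0=u-45;y0=max(v-40,0);print(u,v,x0,y0)
a=cv2.resize(w["frame"][y0:y0+90,x0:x0+90,::-1],None,fx=6,fy=6,interpolation=cv2.INTER_CUBIC)
b=cv2.resize(s["frame"][120:174,280:305,::-1],(250,540),interpolation=cv2.INTER_CUBIC)
cv2.imwrite("pics/s6.png",np.hstack([a,b]))
E
```

```text
t 17.95 tcp [0.5123 0.019  0.1866] q [-0.477  0.575  2.406  2.374  0.788 -1.46 ] F [-0.4 -1.6 -0.1]
tcp in cabinet mm [-83.2 -95.3 186.6] axes in cabinet [[0.614, 0.042, 0.788], [0.038, -0.999, 0.024], [0.788, 0.016, -0.615]]
278 36 233 0
```

View pics/s6.png

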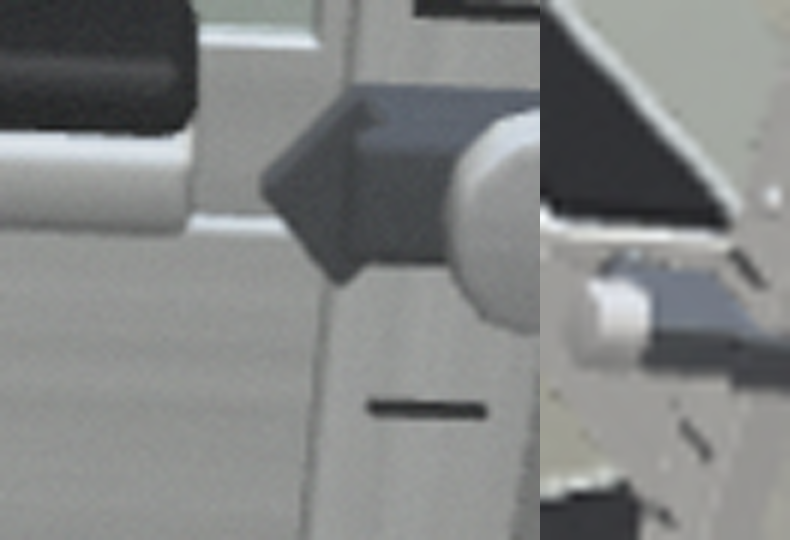

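The last picture shows the clip tip at (262,187) and the lip's lower front right corner at (185,232). The underside is now just below the tip in this flat view.

Run:
```python
from h import *
s,w=pickle.load(open("s6.pkl","rb"));s5,w5=pickle.load(open("s5.pkl","rb"));t=pickle.load(open("d0.pkl","rb"))["top"];pose=np.load("pose.npy")
n=np.array([-.9659,0,.2588]);u=np.array([.2588,0,.9659])
W=lambda a,b:(233+(a+.5)/6-.5,(b+.5)/6-.5);W5=lambda a,b:(212+(a+.5)/3-.5,91+(b+.5)/3-.5); T=lambda a,b:(165+(a+.5)/4-.5,120+(b+.5)/4-.5)
S=lambda a,b:(280+(a-540+.5)/10-.5,120+(b+.5)/10-.5)
def onout(c,p,o):
    a,v=ray(c,p);a=w2c(a,pose)*1e3;v=w2c(v+[pose[0],pose[1],0],pose);P=a+v*(o-a@n)/(v@n);return "slope %.1f y %.1f"%(P@u,P[1])
for nm,p,os in [("lip low",W(185,232),(28,32)),("lip top front",W(188,140),(28,32)),("tip",W(262,187),(16,20,24,28)),("tri top",W(352,110),(20,24)),("tri bot",W(340,285),(20,24)),("body top",W(400,155),(20,24,28)),("body bot",W(400,263),(20,24,28))]:
    print(nm,[(o,onout(w,p,o)) for o in os])
P5=np.array([0,0,0])
for nm,a,b in [("tip wrist5/6",ray(w5,W5(206,187)),ray(w,W(262,187))),("tri bot 5/6",ray(w5,W5(241,228)),ray(w,W(340,285))),("tip top/6",ray(t,T(474,87)),ray(w,W(262,187))),
  ("mark 5/6",ray(w5,W5(254,242)),ray(w,W(368,407))),("mark2r 5/6",ray(w5,W5(337,97)),ray(w,W(540,12)))]:
    P,e=tri(a,b);P=w2c(P,pose)*1e3;print(nm,"slope %.1f out %.1f y %.1f gap %.1f"%(P@u,P@n,P[1],e*1e3))
```

```text
lip low [(28, 'slope 239.8 y -96.0'), (32, 'slope 240.7 y -96.0')]
lip top front [(28, 'slope 247.8 y -95.9'), (32, 'slope 248.6 y -95.8')]
tip [(16, 'slope 241.4 y -103.8'), (20, 'slope 242.3 y -103.6'), (24, 'slope 243.1 y -103.4'), (28, 'slope 244.0 y -103.2')]
tri top [(20, 'slope 249.4 y -111.8'), (24, 'slope 250.1 y -111.5')]
tri bot [(20, 'slope 233.5 y -112.4'), (24, 'slope 234.5 y -112.0')]
body top [(20, 'slope 245.6 y -117.0'), (24, 'slope 246.4 y -116.5'), (28, 'slope 247.3 y -116.1')]
body bot [(20, 'slope 235.8 y -118.3'), (24, 'slope 236.8 y -117.8'), (28, 'slope 237.8 y -117.3')]
tip wrist5/6 slope 242.0 out 18.7 y -103.7 gap 0.1
tri bot 5/6 slope 234.1 out 22.4 y -112.1 gap 0.2
tip top/6 slope 243.1 out 23.3 y -105.1 gap 3.3
mark 5/6 slope 215.4 out 1.2 y -118.9 gap 0.3
mark2r 5/6 slope 255.4 out 0.7 y -132.2 gap 1.0
```

Emit:
{"name": "step_arm", "arguments": {
  "series": [
    [5, 32, 10, 0, 0],
    [0, 0, 0, 0, 0]
  ]
}}

```text
time: 18.25
eef_pos: [0.5314, -0.0132, 0.1878]
tool_rot: [-0.034, 0.892, 0.101, 0.44]
ft_force: [1.1, 0.4, -0.5]
opening: 0.0005
grip_force: 0.0
```

```bash
python3 go.py -20 0 200
```

```text
t 18.25 tcp [ 0.5314 -0.0132  0.1878] q [-0.541  0.567  2.346  2.261  0.755 -1.385] F [ 1.1  0.4 -0.5]
tcp in cabinet mm [ -70.  -130.3  187.8] axes in cabinet [[0.61, 0.044, 0.791], [0.035, -0.999, 0.029], [0.792, 0.01, -0.611]]
tool shift mm [  45.9 -128.1   33.5]
```

Emit:
{"name": "step_arm", "arguments": {
  "series": [
    [0, -45, 0, 0, 0],
    [0, -45, 0, 0, 0],
    [15, -38, 10, 0, 0],
    [30, 0, 24, 0, 0],
    [0, 0, 0, 0, 0]
  ]
}}

```text
time: 18.75
eef_pos: [0.5587, 0.1301, 0.2022]
tool_rot: [-0.037, 0.89, 0.104, 0.443]
ft_force: [-0.1, -1.1, 0.3]
opening: 0.0003
grip_force: 0.0
```

```bash
python3 go.py 22 0 213
```

```text
t 18.75 tcp [0.5587 0.1301 0.2022] q [-0.079  0.528  2.254  2.731  0.581 -1.427] F [-0.1 -1.1  0.3]
tcp in cabinet mm [-17.9   5.9 202.2] axes in cabinet [[0.604, 0.047, 0.796], [0.043, -0.999, 0.027], [0.796, 0.018, -0.605]]
tool shift mm [32.4  7.8 25.1]
```

Emit:
{"name": "step_arm", "arguments": {
  "series": [
    [16, 4, 13, 0, 0],
    [16, 4, 12, 0, 0],
    [6, 0, -3, 0, 0],
    [0, 0, 0, 0, 0]
  ]
}}

```text
time: 19.15
eef_pos: [0.5951, 0.1276, 0.2152]
tool_rot: [-0.036, 0.893, 0.101, 0.438]
ft_force: [-0.5, -0.3, 0.1]
opening: 0.0004
grip_force: 0.0
```

```bash
python3 go.py 26.4 0 229.3
```

```text
t 19.15 tcp [0.5951 0.1276 0.2152] q [-0.073  0.5    2.15   2.639  0.449 -1.31 ] F [-0.5 -0.3  0.1]
tcp in cabinet mm [ 17.4  -3.  215.2] axes in cabinet [[0.613, 0.042, 0.789], [0.037, -0.999, 0.025], [0.789, 0.014, -0.614]]
tool shift mm [16.8 -2.3 -1.6]
```

Emit:
{"name": "step_arm", "arguments": {
  "series": [
    [3, -2, 4, 0, 0],
    [7, 0, -3, 0, 0],
    [3, 0, -1, 0, 0],
    [0, 0, 0, 0, 0]
  ]
}}

```text
time: 19.55
eef_pos: [0.6026, 0.1313, 0.224]
tool_rot: [-0.036, 0.893, 0.101, 0.437]
ft_force: [-0.1, -0.3, 0.8]
opening: 0.0001
grip_force: 0.0
```

```bash
python3 go.py 26.9 0 231.2
```

```text
t 19.55 tcp [0.6026 0.1313 0.224 ] q [-0.062  0.482  2.122  2.609  0.405 -1.265] F [-0.1 -0.3  0.8]
tcp in cabinet mm [ 25.4  -0.7 224. ] axes in cabinet [[0.615, 0.041, 0.787], [0.036, -0.999, 0.024], [0.788, 0.014, -0.616]]
tool shift mm [ 6.6 -0.4 -3.3]
```

Emit:
{"name": "step_arm", "arguments": {
  "series": [
    [3, 0, -1, 0, 0],
    [2, 0, -1, 0, 0],
    [1.5, 0, -1, 0, 0],
    [0, 0, 0, 0, 0]
  ]
}}

```text
time: 19.95
eef_pos: [0.6038, 0.1316, 0.2301]
tool_rot: [-0.036, 0.894, 0.101, 0.436]
ft_force: [-0.4, -0.6, -2.3]
opening: 0.0002
grip_force: 1.2
```

```bash
python3 go.py 26.9 0 231.2
```

```text
t 19.95 tcp [0.6038 0.1316 0.2301] q [-0.06   0.467  2.113  2.58   0.381 -1.232] F [-0.4 -0.6 -2.3]
tcp in cabinet mm [ 26.7  -0.6 230.1] axes in cabinet [[0.617, 0.041, 0.786], [0.036, -0.999, 0.024], [0.786, 0.014, -0.618]]
tool shift mm [ 1.  -0.6 -0.5]
```

Emit:
{"name": "step_arm", "arguments": {
  "series": [
    [1.5, 0, -0.6, 0, 0],
    [0, 0, 0, 0, 0]
  ]
}}

```text
time: 20.15
eef_pos: [0.6045, 0.1317, 0.2319]
tool_rot: [-0.036, 0.894, 0.101, 0.436]
ft_force: [-1.5, -1.3, -1.5]
opening: 0.0004
grip_force: 1.4
```

```bash
python3 go.py 26.9 0 231.2
```

```text
t 20.15 tcp [0.6045 0.1317 0.2319] q [-0.06   0.463  2.11   2.573  0.376 -1.224] F [-1.5 -1.3 -1.5]
tcp in cabinet mm [ 27.4  -0.6 231.9] axes in cabinet [[0.616, 0.041, 0.787], [0.036, -0.999, 0.024], [0.787, 0.014, -0.617]]
tool shift mm [-0.9 -0.6  0.1]
```

Emit:
{"name": "step_arm", "arguments": {
  "series": [
    [-9, 0, 4, 0, 0],
    [0, 0, -40, 0, 0],
    [-20, 20, -40, 0, 0],
    [-30, 35, -10, 0, 0],
    [-30, 35, -10, 0, 0]
  ]
}}

```text
time: 20.65
eef_pos: [0.497, 0.0162, 0.2259]
tool_rot: [-0.036, 0.891, 0.103, 0.44]
ft_force: [1.7, -1.6, -0.2]
opening: 0.0006
grip_force: 0.0
```

Emit:
{"name": "step_arm", "arguments": {
  "series": [
    [-8, 0, 16, 0, 0],
    [-8, 0, 16, 0, 0],
    [0, 0, 0, 0, 0]
  ]
}}

```text
time: 20.95
eef_pos: [0.5133, 0.0165, 0.1903]
tool_rot: [-0.036, 0.893, 0.099, 0.437]
ft_force: [0.0, 0.6, -0.6]
opening: -0.0001
grip_force: 0.0
```

```bash
python3 go.py;python3 - <<'E'
from rig import cams
from h import *
pose=np.load("pose.npy");_,w0=pickle.load(open("s6.pkl","rb"));w=cams.snapshot("wrist");pickle.dump(w,open("s7.pkl","wb"))
n=np.array([-.9659,0,.2588]);u=np.array([.2588,0,.9659])
def at(s,y,o): return (25.0*0+u*s+n*o+np.array([0,y,0]))/1e3
def onout(c,p,o):
    a,v=ray(c,p);a=w2c(a,pose)*1e3;v=w2c(v+[pose[0],pose[1],0],pose);P=a+v*(o-a@n)/(v@n);return P@u,P[1]
for nm,c in(("before",w0),("after",w)):
    g=cv2.GaussianBlur(cv2.cvtColor(c["frame"],cv2.COLOR_RGB2GRAY),(0,0),.7).astype(float)
    r=[]
    for y in(-90,-85,-80,-75):   # brightness profile up the slope on the lip's front plane
        ss=np.arange(232,256,.5);px=proj(c,c2w(np.array([at(q,y,32) for q in ss]),pose))
        pr=cv2.remap(g.astype(np.float32),px[:,0].astype(np.float32)[None],px[:,1].astype(np.float32)[None],cv2.INTER_LINEAR)[0]
        r.append(pr)
    pr=np.mean(r,0);print(nm,"lip",[(float(a),int(b)) for a,b in zip(ss[::2],pr[::2])])
    # clip tip: leftmost dark-blue pixel
    f=c["frame"].astype(int);m=(f.max(2)<120)&(f[:,:,2]-f[:,:,0]>3)
    q=proj(c,c2w(at(242,-105,20),pose))[0].astype(int);M=np.zeros_like(m);M[max(q[1]-22,0):q[1]+25,q[0]-6:q[0]+14]=1;m=(m&M).astype(np.uint8)
    k,l,st,_=cv2.connectedComponentsWithStats(m);i=1+st[1:,4].argmax();yy,xx=np.where(l==i)
    x=xx.min();v=yy[xx<=x+1].mean();print(nm,"tip px",x,v,onout(c,(x,v),20))
E
```

```text
t 20.95 tcp [0.5133 0.0165 0.1903] q [-0.48   0.56   2.4    2.361  0.771 -1.438] F [ 0.   0.6 -0.6]
tcp in cabinet mm [-82.6 -97.9 190.3] axes in cabinet [[0.615, 0.039, 0.788], [0.033, -0.999, 0.023], [0.788, 0.012, -0.615]]
before lip [(232.0, 147), (233.0, 147), (234.0, 148), (235.0, 150), (236.0, 149), (237.0, 148), (238.0, 147), (239.0, 148), (240.0, 132), (241.0, 110), (242.0, 123), (243.0, 135), (244.0, 145), (245.0, 156), (246.0, 175), (247.0, 209), (248.0, 203), (249.0, 84), (250.0, 43), (251.0, 44), (252.0, 50), (253.0, 61), (254.0, 73), (255.0, 61)]
before tip px 276 29.75 (np.float64(242.79149260262986), np.float64(-103.3881187796093))
after lip [(232.0, 156), (233.0, 154), (234.0, 156), (235.0, 157), (236.0, 157), (237.0, 158), (238.0, 161), (239.0, 161), (240.0, 159), (241.0, 158), (242.0, 157), (243.0, 138), (244.0, 119), (245.0, 134), (246.0, 146), (247.0, 156), (248.0, 169), (249.0, 193), (250.0, 224), (251.0, 209), (252.0, 79), (253.0, 47), (254.0, 48), (255.0, 56)]
after tip px 270 36.833333333333336 (np.float64(242.43240487775827), np.float64(-103.40452823078682))
```

```bash
python3 -c "
from rig import finish_job
print(finish_job())"
```

```text
the job is handed in; nothing more can be done
None
```

The job is handed in: I switched the fan on first, then pushed the window up until the lip's underside measured within about 1 mm of the clip's point, and left it there with the robot clear of everything.

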